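Refill the nut dispenser and snap its cap on

TASK

Refill the nut dispenser: lift the tray by its red handle bar so that all five nuts slide through the blue funnel into the clear tube, then let the tray back down. After that, put the orange cap on the steel post in the middle of the funnel and press it down until it clicks, and go on pressing: finish with the gripper still pushing the cap firmly home, without letting go. Leave the other things on the bench where they are.

Things in the scene. Friction and masses are not known exactly. Their poses are not given: they have to be found in the camera images.
- station: Nut dispenser, fixed to the bench: dark base plate 130 x 250 x 10 mm, clear tube (72 mm outside, 66 mm bore, 10 to 72 mm up) under a blue funnel (148 mm across at the rim, 125 mm up; splash guard on its +y side up to 150 mm). Origin on the tube's axis at bench level, z up; the tray lies on its -y side. Place and yaw vary.
- post_top (a point): Centre of the top of the upright steel post in the middle of the funnel, 112 mm above the bench: 17 mm thick, its last 6 mm tapering to 11 mm, with four sprung brass beads around it, centred 13 mm below the top, standing out to 25 mm across.
- tube_floor (a point): Centre of the inner floor of the clear tube, 14 mm above the bench.
- tray (a joint): Tilt of the tray in rad: 0 level (on its rest), up to 1.0 with the handle end raised. Aluminium tray 80 mm wide, 125 mm long, 15 mm walls on three sides, its open end over the funnel's edge. Weighs 0.22 kg and sinks back slowly to 0 when let go. The nuts begin to slide somewhere between 0.25 and 0.45 rad.
- tray_handle (a point): Centre of the tray's red round handle bar, 12 mm thick, 65 mm free between its arms. When level it lies 142 mm above the bench, parallel to the station's x axis, 223 mm from the tube's axis towards the station's -y, with a 39 mm gap to the tray's end wall. It moves on an arc of 161.5 mm radius about tray_hinge.
- tray_hinge (a point): Middle of the tray's hinge line (parallel to the station's x axis), 130 mm above the bench, level with the tray floor's top, 62 mm from the tube's axis.
- cap: Orange snap cap, upright on the bench, 54 mm tall, 0.06 kg. From below: sleeve 34 mm outside, 24 mm tall, mouth 20 mm wide (inner lip 3 mm high); disc 84 mm across, 4 mm thick; grip knob 26 mm across, 26 mm tall. Origin: centre of the mouth (underside), z up. Any yaw fits. The lip meets the beads 17 mm above home and needs 8 to 15 N; then the force drops (click) and it goes down to home.
- cap_seat (a point): Point on the cap's axis at the disc's underside, 24 mm above the cap's origin. It lies on post_top when the cap is fully home.
- cap_top (a point): Centre of the flat top of the cap's knob, 54 mm above the cap's origin.
- nut0: Steel hex nut, 17 mm across flats, 8.5 mm thick, 12 g, lying on the tray at the start. Origin: centre of its underside.
- nut1: Steel hex nut, 17 mm across flats, 8.5 mm thick, 12 g, lying on the tray at the start. Origin: centre of its underside.
- nut2: Steel hex nut, 17 mm across flats, 8.5 mm thick, 12 g, lying on the tray at the start. Origin: centre of its underside.
- nut3: Steel hex nut, 17 mm across flats, 8.5 mm thick, 12 g, lying on the tray at the start. Origin: centre of its underside.
- nut4: Steel hex nut, 17 mm across flats, 8.5 mm thick, 12 g, lying on the tray at the start. Origin: centre of its underside.
- screwdriver: Bystander, to be left alone: screwdriver, 170 mm, lying on the table nearest the robot. Origin: on its underside, on its long axis.
- washer_jar: Bystander, to be left alone: closed jar 60 mm across, 85 mm tall. Origin: on its underside.
- carton: Bystander, to be left alone: green box 100 x 65 x 50 mm. Origin: on its underside.
- wrench: Bystander, to be left alone: wrench, 180 mm, lying on the table. Origin: on its underside, on its long axis.
- mug: Bystander, to be left alone: white mug, 80 mm across, 90 mm tall. Origin: on its underside.
- tin: Bystander, to be left alone: round steel tin 70 mm across, 60 mm tall. Origin: on its underside.
- bolt: Bystander, to be left alone: loose hex bolt, 58 mm long, lying on the table. Origin: on its underside, on its long axis.
Things that resemble listed ones, but are neither listed nor needed, are in the scene too. What is meant by the cap is not yellow, and is the larger of those in its own colour.

How it is judged:
By the outcome, as a careful person would: the job done as asked, in the order asked, and still so for the second after the job is handed in, while the arm keeps its last pose, push and grip.
It also fails if it takes over 61 s, if anything falls off the work surface, if the arm or the gripper's body presses on something with over 40 N, if the wrist force passes 120 N, or if a joint passes its speed limit or range.

ROBOT

A 6-joint arm with a two-finger parallel gripper is mounted at the origin on the work surface. World frame = base frame: x ahead of the robot, y to its left, z up, the work surface at z = 0. Lengths are in m, angles in rad, forces in N, time in s.
With the tool pointing down it reaches from about 0.425 to 0.95 m from the base axis. Payload 3.5 kg.
Tool frame: the origin (TCP) lies midway between the tips of the shut fingers; the grasp point (between the pads) lies 19 mm behind it; x points along the fingers, y is the direction in which the jaws open and shut, and the axes are right-handed (so a half turn about x gives the same grasp; the last joint's range is limited). The gripper opens to 85 mm and grips with 20 to 120 N. Pads are 22 mm wide; open, the fingers measure 114 mm over their backs; the gripper's body (76 mm by 85 mm) begins 54 mm behind the grasp point. The pads swing forward as they close: fully open they stand 13 mm farther back than shut.
Start: joints at [-0.15, 0.286, 1.577, -0, 1.279, -0.15], TCP at [0.675, 0, 0.231] pointing down, gripper open.
Joint ranges: [-2.77, 2.77], [-0.9, 2.22], [0.21, 2.48], [-1.53, 4.67], [0.24, 2.81], [-2.84, 2.84]. Speed limits (rad/s): [2.79, 2.79, 3.14, 3.14, 3.14, 3.14].

INTERFACE

Orientations are given as a rotation vector (axis times angle).
In Python, from cell import move_pose, move_linear, move_joints, grip, pause, solve_ik, get_obs, grab_frame, MotionError, sign_off gives the robot as it stands. The module is installed in compiled form; this text tells all that it offers. Calls block until the motion is done:
- move_pose(position, orientation): joint-space move of the TCP to a pose.
- move_linear(position, frame=None, rate=0.15, until_force=None): straight line of the TCP; frame=None keeps the orientation; rate is the mean speed in m/s. With until_force (N) it stops when the force on the tool has changed by that much, and returns True; else False.
- move_joints(angles): joint-space move.
- grip(opening): finger opening in m; the grip force is fixed at half the most; returns when the fingers have stopped.
- pause(seconds).
- solve_ik(position, orientation): joint angles nearest the present ones, or None.
- get_obs(): the state.
- grab_frame(name): name is "scene" or "side" or "wrist"; returns a dict with "img" (420x560x3 uint8, blue, green, red), "z_map" (420x560 float32, m along the optical axis (not along the pixel's ray), 0 where there is no reading), "mtx" (3x3 intrinsics, pixels), "k1" (the pictures are not rectified: a ray, as slopes to the right and down, at radius r is drawn at 1 + k1 r^2 times it, then the intrinsics apply), "rvec" (rotation vector, rad) and "tvec" (3), from world to camera coordinates, as OpenCV has them; the wrist camera has in their place "tool_from_camera" (4x4, takes a point from camera to tool coordinates, whose origin is the TCP and whose axes are the tool frame's). Camera axes: x right, y down, z forward; pixel columns grow to the right and rows downward; lengths in m; the calibration is good to about 2 mm. A picture is of the moment at which its call begins: read the wrist's pose just before it.
A pose or a line that the arm cannot do raises MotionError and nothing moves.
- sign_off(): hands the job in, once; it reports no verdict.
The state is a dict: "clock": time; "q": joint angles; "dq": joint speeds; "effort": joint torques, N m; "tcp_pos": TCP position; "orientation": TCP orientation; "contact_force": force on the tool from outside, world axes, zero at the start; "torque": the same for the moment, N m; "finger_gap": finger opening in m.
Only numpy, scipy, OpenCV 4.12 (cv2) and the standard library are available. Lean on these libraries where they do the work, as an engineer would, in place of code of your own. Each camera call takes 0.05 s, during which the arm holds its last target.

## Working session

There is one attempt and no reset: what is moved stays moved. The work goes in short steps, each a Python script; the robot and the scene stay as the last script left them, time stands still between calls to the robot, and variables do not carry over. Pictures are saved under pics/ and viewed, and the job is handed in when it is done.

```bash
ls; mkdir -p pics; cat > h.py <<'E'
import numpy as np, cv2, pickle
from cell import *
def save(name,tag):
    o=get_obs(); f=grab_frame(name); f['obs']=o
    cv2.imwrite(f'pics/{tag}.png',f['img']); pickle.dump(f,open(f'pics/{tag}.pkl','wb')); return f
def load(tag): return pickle.load(open(f'pics/{tag}.pkl','rb'))
def cam(f):
    "R,C: world = C + R@cam"
    if 'rvec' in f:
        R=cv2.Rodrigues(np.array(f['rvec'],float))[0].T; return R,-R@np.array(f['tvec'],float).ravel()
    o=f['obs'];T=np.eye(4);T[:3,:3]=cv2.Rodrigues(np.array(o['orientation'],float))[0];T[:3,3]=o['tcp_pos'];T=T@np.array(f['tool_from_camera']);return T[:3,:3],T[:3,3]
def rays(f,uv):
    uv=np.array(uv,float).reshape(-1,1,2)
    d=cv2.undistortPoints(uv,np.array(f['mtx'],float),np.array([f['k1'],0,0,0.]))[:,0]
    return np.c_[d,np.ones(len(d))]
def onplane(f,uv,z):
    R,C=cam(f);d=rays(f,uv)@R.T;return C+d*((z-C[2])/d[:,2])[:,None]
def pts(f,uv):
    uv=np.array(uv).reshape(-1,2).astype(int);R,C=cam(f);z=f['z_map'][uv[:,1],uv[:,0]]
    P=C+(rays(f,uv)*z[:,None])@R.T;P[z==0]=np.nan;return P
def proj(f,P):
    R,C=cam(f);c=(np.array(P,float).reshape(-1,3)-C)@R
    return cv2.projectPoints(c,np.zeros(3),np.zeros(3),np.array(f['mtx'],float),np.array([f['k1'],0,0,0.]))[0][:,0]
E
python3 - <<'E'
from h import *
for n in ['scene','side','wrist']:
    f=save(n,n+'0'); print(n,cam(f)[1],f['mtx'][0],f['k1'])
print(get_obs())
E
```

```text
pics
scene [ 1.20115938 -0.3874359   1.10085945] [493.88682499   0.         278.43326315] 0.043957976887839395
side [0.04751187 0.58598133 1.04883938] [439.74707521   0.         277.33582264] -0.06544836425248954
wrist [0.67449236 0.079379   0.3730243 ] [343.94211139   0.         287.1556988 ] -0.05737127107974335
{'clock': 0.15, 'q': array([-1.49966417e-01,  2.87024016e-01,  1.57784154e+00,  1.43119527e-05,
        1.27862169e+00, -1.49993846e-01]), 'dq': array([ 1.17034790e-03, -1.90272756e-03, -4.45639692e-03,  2.62722540e-06,
        1.32070817e-03, -3.36738678e-04]), 'effort': array([ 7.91554030e-04, -4.06602967e+01, -2.93140125e+01, -8.94972595e-05,
        3.96185191e-03, -2.97825103e-06]), 'tcp_pos': array([6.74483980e-01, 1.33687763e-04, 2.30223255e-01]), 'orientation': array([ 1.20851555,  1.21080701, -1.21042006]), 'contact_force': array([-0.82475661,  0.13180454, -0.900455  ]), 'torque': array([ 0.05059231, -0.00188485,  0.02737889]), 'finger_gap': 0.08558598430035297}
```

View pics/scene0.png

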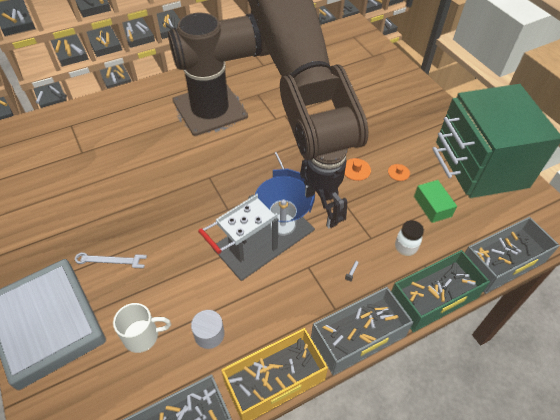

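View pics/side0.png

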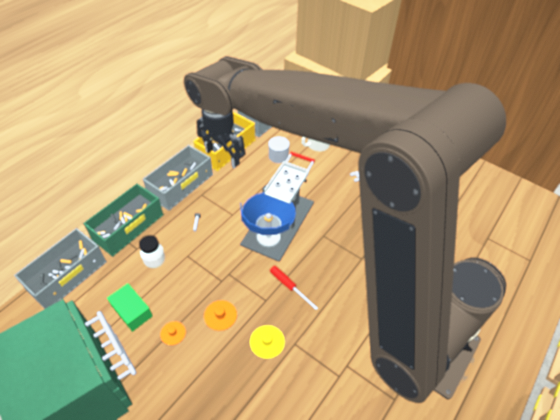

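View pics/wrist0.png

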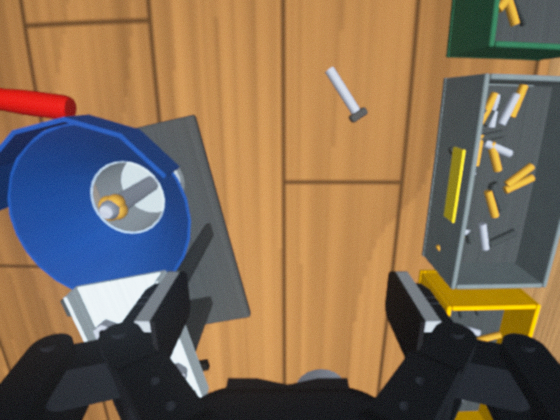

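```bash
python3 - <<'E'
from h import *
def blobs(m,minA=15):
    n,l,s,c=cv2.connectedComponentsWithStats(m.astype(np.uint8));return [(l==i,s[i],c[i]) for i in range(1,n) if s[i,4]>=minA]
for t in ['scene0','side0']:
    f=load(t);hsv=cv2.cvtColor(f['img'],cv2.COLOR_BGR2HSV);H,S,V=cv2.split(hsv)
    red=((H<5)|(H>174))&(S>190)&(V>110)
    for m,s,c in blobs(red):
        ys,xs=np.where(m);uv=np.c_[xs,ys];P=onplane(f,uv,0.142)
        # ends along major axis
        d=uv-uv.mean(0);v=np.linalg.svd(d,full_matrices=0)[2][0];a=d@v
        c0=uv.mean(0); lo,hi=c0+v*a.min(),c0+v*a.max()
        e=onplane(f,[lo,hi,c0],0.142)
        D=np.nanmedian(pts(f,uv),0)
        print(t,'red',s,c.round(1),'ends@.142',e[:,:2].round(4).tolist(),'len',np.linalg.norm(e[0]-e[1]).round(4),'depthmed',D.round(4))
    org=(H>5)&(H<16)&(S>225)&(V>180)
    for m,s,c in blobs(org,60):
        ys,xs=np.where(m);P=onplane(f,np.c_[xs,ys],0.028)
        (cx,cy),r=cv2.minEnclosingCircle(P[:,:2].astype(np.float32))
        D=pts(f,np.c_[xs,ys]);top=D[D[:,2]>0.045]
        print(t,'org',s,c.round(1),'circ@.028',round(cx,4),round(cy,4),round(r,4),'top',len(top),np.nanmean(top,0).round(4) if len(top) else '')
    blue=(H>105)&(H<125)&(S>150)&(V>60)
    for m,s,c in blobs(blue,300):
        ys,xs=np.where(m);D=pts(f,np.c_[xs,ys]);print(t,'blue',s,c,np.nanpercentile(D,[1,50,99],axis=0).round(3).tolist())
        rim=D[(D[:,2]>0.119)&(D[:,2]<.131)]; print(len(rim),np.nanmin(rim,0),np.nanmax(rim,0))
        hull=cv2.convexHull(np.c_[xs,ys].astype(np.int32))[:,0]; print((cv2.minEnclosingCircle(onplane(f,hull,.125)[:,:2].astype(np.float32))))
for t,b in [('scene0',(220,140,450,300)),('side0',(140,250,340,380))]:
    f=load(t);x0,y0,x1,y1=b;x0,y0,x1,y1=(210,150,350,290) if t=='scene0' else (220,130,340,270)
    cv2.imwrite(f'pics/{t}_crop.png',cv2.resize(f['img'][y0:y1,x0:x1],None,fx=4,fy=4,interpolation=cv2.INTER_CUBIC))
E
```

```text
side0 red [293 153  18   8  31] [301.1 156.6] ends@.142 [[0.5996, -0.2199], [0.5449, -0.2313], [0.5728, -0.2255]] len 0.0559 depthmed [ 0.5719 -0.2228  0.1444]
side0 red [271 267  24  23 199] [282.5 277.6] ends@.142 [[0.3989, 0.1348], [0.3279, 0.1458], [0.3625, 0.1405]] len 0.0718 depthmed [0.4041 0.0821 0.023 ]
side0 blue [ 242  194   53   40 1226] [267.40293638 212.6411093 ] [[0.451, -0.071, 0.075], [0.543, -0.03, 0.106], [0.592, 0.067, 0.151]]
138 [ 0.44973442 -0.07600361  0.119103  ] [0.59500305 0.06808604 0.13095898]
((0.5217920541763306, -0.006349029950797558), 0.07350274920463562)
```

View pics/scene0_crop.png

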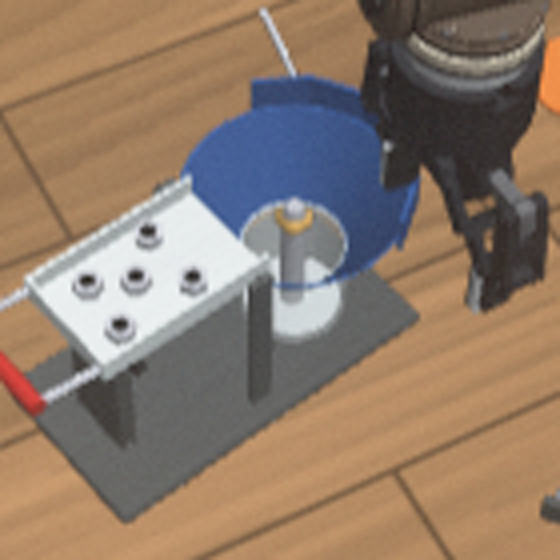

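View pics/side0_crop.png

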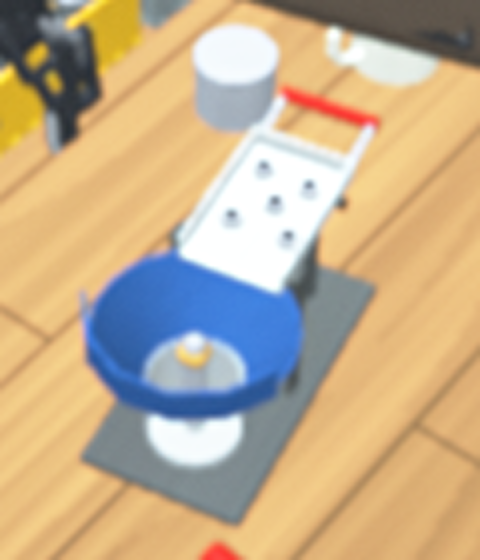

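```bash
python3 - <<'E'
from h import *
fs,fd=load('scene0'),load('side0')
print('post',onplane(fs,[[283.7,200.9]],.112),onplane(fd,[[268.5,215.2]],.112))
for f,L in [(fs,[(208,239),(357,160),(349,170),(399,172)]),(fd,[(301,157),(214,320),(221,314),(268,341),(173,330)])]:
    h=cv2.cvtColor(f['img'],cv2.COLOR_BGR2HSV)
    for u,v in L: print((u,v),h[v,u],pts(f,[(u,v)]).round(3))
E
```

```text
post [[ 0.52775889 -0.00758514  0.112     ]] [[ 0.52325585 -0.0074649   0.112     ]]
(208, 239) [  2 184 204] [[ 0.568 -0.228  0.144]]
(357, 160) [ 12 177 236] [[0.451 0.274 0.051]]
(349, 170) [ 13 173 239] [[0.457 0.246 0.028]]
(399, 172) [ 12 178 152] [[0.532 0.367 0.032]]
(301, 157) [  2 201 245] [[ 0.572 -0.224  0.142]]
(214, 320) [ 20 198 255] [[0.462 0.288 0.026]]
(221, 314) [ 16 211 253] [[0.449 0.273 0.053]]
(268, 341) [ 30 200 255] [[0.314 0.256 0.053]]
(173, 330) [ 20 200 255] [[0.517 0.374 0.041]]
```

```bash
python3 - <<'E'
from h import *
def blobs(m,minA=15):
    n,l,s,c=cv2.connectedComponentsWithStats(m.astype(np.uint8));return [(l==i,s[i],c[i]) for i in range(1,n) if s[i,4]>=minA]
for t in ['scene0','side0']:
    f=load(t);hsv=cv2.cvtColor(f['img'],cv2.COLOR_BGR2HSV);H,S,V=cv2.split(hsv)
    red=((H<7)|(H>174))&(S>140)&(V>110)
    for m,s,c in blobs(red):
        ys,xs=np.where(m);uv=np.c_[xs,ys]
        d=uv-uv.mean(0);v=np.linalg.svd(d,full_matrices=0)[2][0];a=d@v
        c0=uv.mean(0); lo,hi=c0+v*a.min(),c0+v*a.max()
        e=onplane(f,[lo,hi,c0],0.142)
        print(t,'red',s,'ends',e[:,:2].round(4).tolist(),'len',np.linalg.norm(e[0]-e[1]).round(4),'depthmed',np.nanmedian(pts(f,uv),0).round(4))
    org=(H>7)&(H<24)&(S>155)&(V>120)&((S>165)|(t=='scene0'))
    for m,s,c in blobs(org,60):
        if s[4]>3000: continue
        ys,xs=np.where(m);P=onplane(f,np.c_[xs,ys],0.028)
        (cx,cy),r=cv2.minEnclosingCircle(P[:,:2].astype(np.float32))
        D=pts(f,np.c_[xs,ys]);top=D[(D[:,2]>0.048)&(D[:,2]<.06)]
        print(t,'org',s,'circ@.028',round(cx,4),round(cy,4),round(r,4),'top',len(top),np.nanmean(top,0).round(4) if len(top) else '')
    blue=(H>105)&(H<125)&(S>130)&(V>60)
    for m,s,c in blobs(blue,300):
        ys,xs=np.where(m);print(t,'blue',s)
# base plate long edges in scene: dark
f=load('scene0')
for t in ['scene0','side0']:
    f=load(t);u,v=np.meshgrid(np.arange(560),np.arange(420));P=pts(f,np.c_[u.ravel(),v.ravel()])
    m=(abs(P[:,2]-.01)<.006)&(P[:,0]>.4)&(P[:,0]<.75)&(P[:,1]>-.3)&(P[:,1]<.12)
    hsv=cv2.cvtColor(f['img'],cv2.COLOR_BGR2HSV).reshape(-1,3);m&=(hsv[:,1]<90)&(hsv[:,2]<130)
    q=P[m][:,:2].astype(np.float32);print(t,'base',len(q),cv2.minAreaRect(q), 'centre is (0,-?)')
E
```

```text
scene0 red [199 228  22  26 149] ends [[0.5307, -0.2352], [0.6111, -0.2189], [0.572, -0.2268]] len 0.082 depthmed [ 0.5719 -0.2271  0.1451]
scene0 org [345 158  26  23 463] circ@.028 0.4624 0.2676 0.043 top 53 [0.4628 0.2661 0.0516]
scene0 org [388 164  22  17 287] circ@.028 0.5287 0.3689 0.0317 top 0 
scene0 org [ 222  329  106   91 1955] circ@.028 0.8764 -0.2137 0.1179 top 314 [ 0.8774 -0.2174  0.0539]
scene0 blue [ 256  176   49   32 1018]
side0 red [291 152  23   9  69] ends [[0.6067, -0.2191], [0.536, -0.2348], [0.5715, -0.2269]] len 0.0724 depthmed [ 0.571  -0.2244  0.1445]
side0 red [270 266  26  24 241] ends [[0.4008, 0.1349], [0.3273, 0.1456], [0.3636, 0.1403]] len 0.0743 depthmed [0.4059 0.0814 0.0227]
side0 org [239 125  16  23 172] circ@.028 0.8455 -0.2984 0.0606 top 27 [ 0.8334 -0.2846  0.0545]
side0 org [215 147  16  21 180] circ@.028 0.8508 -0.1566 0.0492 top 27 [ 0.834  -0.145   0.0539]
side0 org [204 300  33  31 773] circ@.028 0.4599 0.2687 0.0416 top 82 [0.4595 0.2685 0.0525]
side0 org [161 321  25  24 463] circ@.028 0.5188 0.3774 0.0314 top 0 
side0 blue [ 242  193   53   41 1298]
scene0 base 2068 ((0.6190673112869263, -0.10204951465129852), (0.34502676129341125, 0.2510705888271332), 88.57817077636719) centre is (0,-?)
side0 base 76 ((0.5554574728012085, -0.00434441864490509), (0.3297344148159027, 0.20704598724842072), 51.84760284423828) centre is (0,-?)
```

```bash
cat >> h.py <<'E'
from scipy.spatial.transform import Rotation as Ro
YAW=0.207
def ori(yawjaw, tilt=0., axis=None):
    "tool x down, jaw (tool y) along world angle yawjaw; then rotate tilt about axis"
    y=np.array([np.cos(yawjaw),np.sin(yawjaw),0]);x=np.array([0,0,-1.])
    R=Ro.from_matrix(np.c_[x,y,np.cross(x,y)])
    if axis is not None: R=Ro.from_rotvec(tilt*np.array(axis))*R
    return R.as_rotvec()
E
python3 - <<'E'
from h import *
f=load('wrist0');print('post wrist',onplane(f,[[108,211]],.112), 'pred px',proj(f,[[.5265,-.0075,.112]]))
g=np.array([0.572,-0.2268,.142]);ex=np.array([np.cos(YAW),np.sin(YAW),0]);ey=np.array([-np.sin(YAW),np.cos(YAW),0])
hinge=g+ey*.161-np.array([0,0,.012]);print('hinge',hinge)
for sgn in (1,-1):
  for k in (1,.5):
    print(sgn,k)
    for th in np.arange(0,.91,.15):
      # handle raise: rotate about ex by -th (handle on -y side goes up)
      R=Ro.from_rotvec(-th*ex); p=hinge+R.apply(g-hinge)
      o=ori(YAW+sgn*np.pi/2,-th*k,ex); xd=Ro.from_rotvec(o).apply([1,0,0])
      q=solve_ik(p+.019*xd,o);print(round(th,2),p.round(3),None if q is None else np.round(q,2))
for a in np.arange(-np.pi,np.pi,np.pi/4):
  print(round(a,2),[None if q is None else np.round(q,2).tolist() for q in (solve_ik([.461,.268,.03],ori(a)),solve_ik([.461,.268,.2],ori(a)),solve_ik([.5265,-.0075,.118],ori(a)))])
E
```

```text
post wrist [[ 0.52788713 -0.00778841  0.112     ]] pred px [[106.2991089  210.66062958]]
hinge [ 0.5389105  -0.06923705  0.13      ]
1 1
0.0 [ 0.572 -0.227  0.142] [-0.54  0.27  1.81  0.    1.06 -2.32]
0.15 [ 0.571 -0.223  0.166] [-0.49  0.2   1.85 -0.14  1.   -2.2 ]
0.3 [ 0.57  -0.216  0.189] [-0.44  0.14  1.89 -0.29  0.95 -2.07]
0.45 [ 0.568 -0.206  0.211] [-0.38  0.09  1.92 -0.47  0.93 -1.91]
0.6 [ 0.565 -0.193  0.231] [-0.31  0.05  1.96 -0.66  0.92 -1.73]
0.75 [ 0.561 -0.177  0.249] [-0.23  0.03  1.99 -0.86  0.95 -1.56]
0.9 [ 0.558 -0.158  0.264] [-0.16  0.02  2.02 -1.04  1.01 -1.39]
1 0.5
0.0 [ 0.572 -0.227  0.142] [-0.54  0.27  1.81  0.    1.06 -2.32]
0.15 [ 0.571 -0.223  0.166] [-0.52  0.21  1.83 -0.06  1.05 -2.26]
0.3 [ 0.57  -0.216  0.189] [-0.49  0.16  1.84 -0.13  1.04 -2.2 ]
0.45 [ 0.568 -0.206  0.211] [-0.45  0.12  1.86 -0.21  1.04 -2.13]
0.6 [ 0.565 -0.193  0.231] [-0.4   0.07  1.88 -0.29  1.03 -2.05]
0.75 [ 0.561 -0.177  0.249] [-0.35  0.03  1.9  -0.37  1.04 -1.97]
0.9 [ 0.558 -0.158  0.264] [-0.3  -0.    1.92 -0.46  1.04 -1.88]
-1 1
0.0 [ 0.572 -0.227  0.142] [-0.54  0
[... 1123 characters left out ...]
.0, 0.85, 1.91], [0.34, 0.0, 1.95, -0.0, 1.19, 1.91], [-0.21, 0.09, 2.03, -0.0, 1.03, 1.36]]
-0.79 [[0.34, 0.24, 2.05, -0.0, 0.85, 1.12], [0.34, 0.0, 1.95, -0.0, 1.19, 1.12], [-0.21, 0.09, 2.03, -0.0, 1.03, 0.58]]
0.0 [[0.34, 0.24, 2.05, -0.0, 0.85, 0.34], [0.34, 0.0, 1.95, -0.0, 1.19, 0.34], [-0.21, 0.09, 2.03, -0.0, 1.03, -0.21]]
0.79 [[0.34, 0.24, 2.05, -0.0, 0.85, -0.45], [0.34, 0.0, 1.95, -0.0, 1.19, -0.45], [-0.21, 0.09, 2.03, -0.0, 1.03, -0.99]]
1.57 [[0.34, 0.24, 2.05, -0.0, 0.85, -1.23], [0.34, 0.0, 1.95, -0.0, 1.19, -1.23], [-0.21, 0.09, 2.03, 0.0, 1.03, -1.78]]
2.36 [[0.34, 0.24, 2.05, -0.0, 0.85, -2.02], [0.34, 0.0, 1.95, -0.0, 1.19, -2.02], [-0.21, 0.09, 2.03, 0.0, 1.03, -2.56]]
```

```bash
python3 - <<'E'
from h import *
f=load('wrist0');cv2.imwrite('pics/w0crop.png',cv2.resize(f['img'][150:270,50:210],None,fx=4,fy=4,interpolation=cv2.INTER_CUBIC))
E
```

```text
(no output)
```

View pics/w0crop.png

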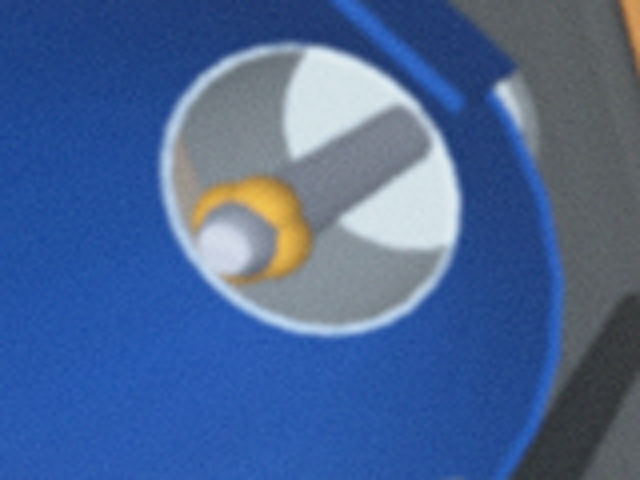

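```bash
python3 - <<'E'
from h import *
o=ori(YAW-np.pi/2)
move_pose([.572,-.2268,.215],o); grip(.034)
f=save('wrist','w1'); s=save('scene','s1'); ob=f['obs']; print(ob['clock'],ob['tcp_pos'],ob['finger_gap'],ob['contact_force'])
E
```

```text
1.6833 [ 0.57208682 -0.22662303  0.21498643] 0.03412930056613387 [-0.59782246 -0.34222167  0.5810874 ]
```

View pics/w1.png

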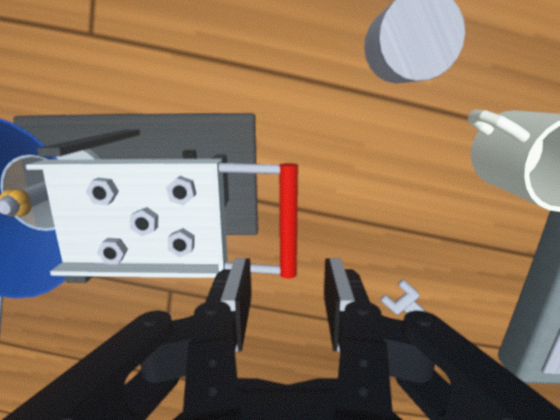

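View pics/s1.png

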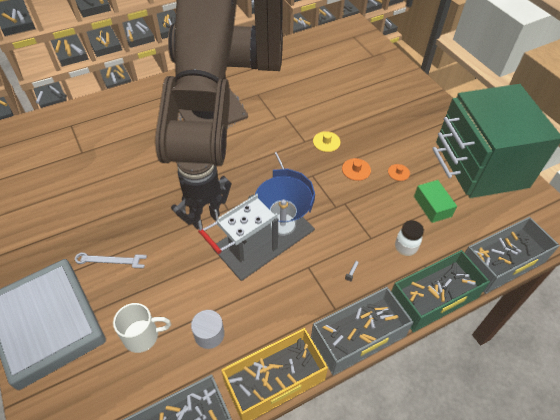

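```bash
python3 - <<'E'
from h import *
f=load('w1');H,S,V=cv2.split(cv2.cvtColor(f['img'],cv2.COLOR_BGR2HSV))
m=((H<7)|(H>174))&(S>140)&(V>90);ys,xs=np.where(m)
P=onplane(f,np.c_[xs,ys],.142)[:,:2];c,wh,a=cv2.minAreaRect(P.astype(np.float32));print(c,wh,a)
v=np.linalg.svd(P-P.mean(0),full_matrices=0)[2][0];print('yaw',np.arctan(v[1]/v[0]))
print(onplane(f,[[6,208]],.112))
E
```

```text
(0.5693612694740295, -0.2272806614637375) (0.08154962956905365, 0.011866206303238869) 12.265986442565918
yaw 0.20448570559041376
[[ 0.52520417 -0.01028542  0.112     ]]
```

```bash
cat >> h.py <<'E'
G=np.array([0.5705,-0.227,.142]);ex=np.array([np.cos(YAW),np.sin(YAW),0]);ey=np.array([-np.sin(YAW),np.cos(YAW),0])
HIN=G+ey*.161-np.array([0,0,.012])
def traypose(th):
    p=HIN+Ro.from_rotvec(-th*ex).apply(G-HIN);o=ori(YAW-np.pi/2,-th,ex);return p+.019*Ro.from_rotvec(o).apply([1,0,0]),o
E
python3 - <<'E'
from h import *
p,o=traypose(0)
move_linear(p,rate=.1); grip(0); b=get_obs();print(b['clock'],b['finger_gap'],b['contact_force'])
for th in np.arange(.1,.46,.1):
    p,o=traypose(th);move_linear(p,frame=o,rate=.05);b=get_obs();print(round(th,2),b['clock'],b['finger_gap'],b['contact_force'].round(1))
s=save('scene','s2');save('side','d2')
E
```

```text
3.1917 0.009877573117155206 [-0.8304092   0.38141674  3.08224154]
0.1 3.6667 0.009775820605216668 [ 3.2 -2.5 -0.2]
0.2 4.1417 0.00990407980556562 [ 3.8 -3.9  0.7]
0.3 4.6167 0.010170727738291807 [ 4.4 -3.   0.8]
0.4 5.0917 0.010137768356368109 [ 4.3 -3.7  0.2]
```

View pics/s2.png

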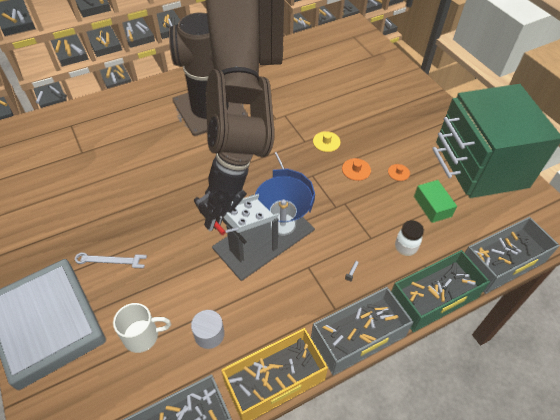

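View pics/d2.png

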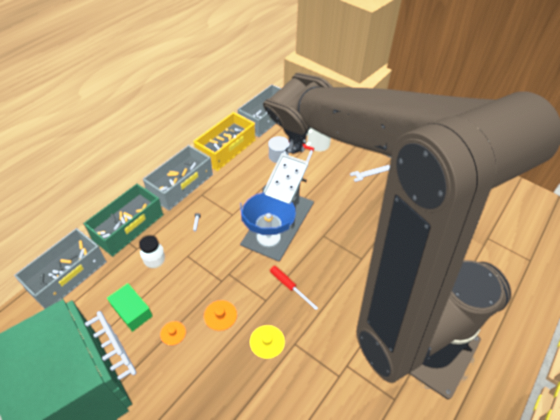

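```bash
python3 - <<'E'
from h import *
for th in np.arange(.45,.61,.05):
    p,o=traypose(th);move_linear(p,frame=o,rate=.04);b=get_obs();print(round(th,2),b['clock'],b['finger_gap'],b['contact_force'].round(1))
pause(.5)
s=save('scene','s3');d=save('side','d3')
def crop(f,x0,y0,x1,y1): return cv2.resize(f['img'][y0:y1,x0:x1],(400,400),interpolation=cv2.INTER_CUBIC)
cv2.imwrite('pics/c3.png',np.hstack([crop(s,210,160,330,280),crop(d,230,130,350,250)]))
E
```

```text
0.45 5.5417 0.010153879075325781 [ 3.7 -2.3  1. ]
0.5 5.8917 0.009806764026204562 [ 4.3 -1.5  1.9]
0.55 6.2417 0.009979863349243822 [ 4.4 -2.2  1.9]
0.6 6.5917 0.010163068181358452 [ 4.5 -2.1  2.1]
```

View pics/c3.png

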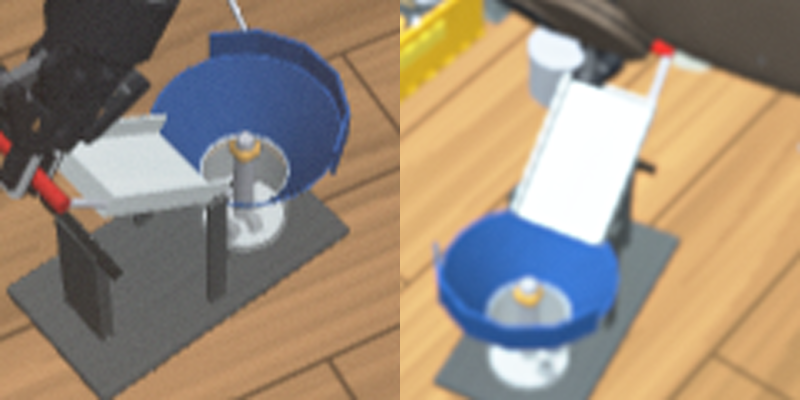

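```bash
python3 - <<'E'
from h import *
for th in [.5,.4,.3,.2,.1,0.03,0]:
    p,o=traypose(th);move_linear(p,frame=o,rate=.06);b=get_obs();print(round(th,2),b['clock'],b['contact_force'].round(1))
grip(.034); p,_=traypose(0); move_linear(p+[0,0,.07],rate=.12)
f=save('wrist','w4')
# view down the tube
move_pose([.535,-.14,.30],ori(YAW-np.pi/2))
f=save('wrist','w5');s=save('scene','s5');d=save('side','d5')
def crop(f,x0,y0,x1,y1): return cv2.resize(f['img'][y0:y1,x0:x1],(400,400),interpolation=cv2.INTER_CUBIC)
cv2.imwrite('pics/c5.png',np.hstack([crop(s,210,160,330,280),crop(d,230,130,350,250)]))
print(get_obs()['clock'])
E
```

```text
0.5 7.6083 [ 5.4 -2.7  0.8]
0.4 8.025 [ 5.7 -2.8  1.1]
0.3 8.4417 [ 4.9 -3.5 -0.1]
0.2 8.8583 [ 5.4 -3.   0.4]
0.1 9.275 [ 5.3 -3.9 -0.6]
0.03 9.6167 [ 4.8 -3.3 -1.1]
0 9.8667 [ 2.1 -2.1  5.2]
11.7833
```

View pics/c5.png

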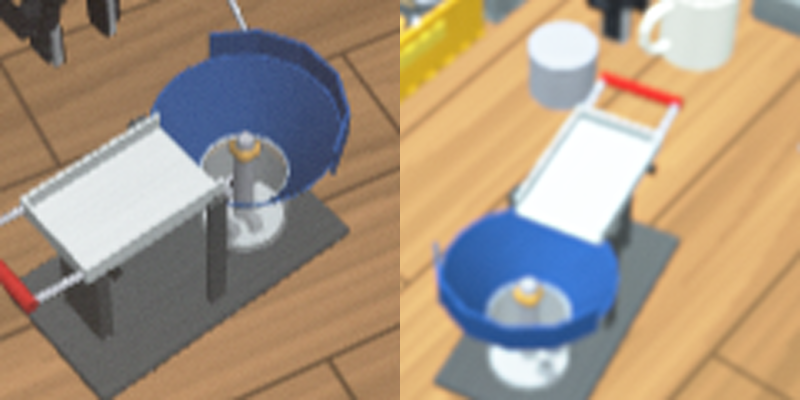

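View pics/w4.png

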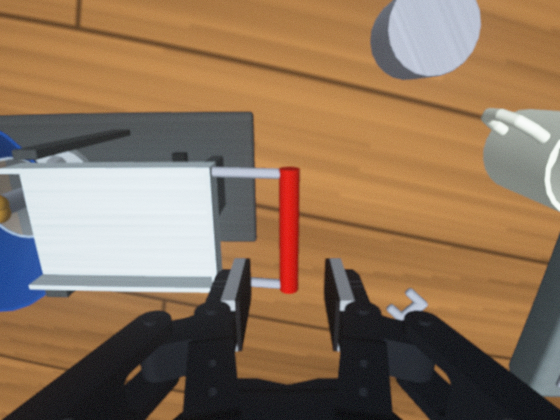

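View pics/w5.png

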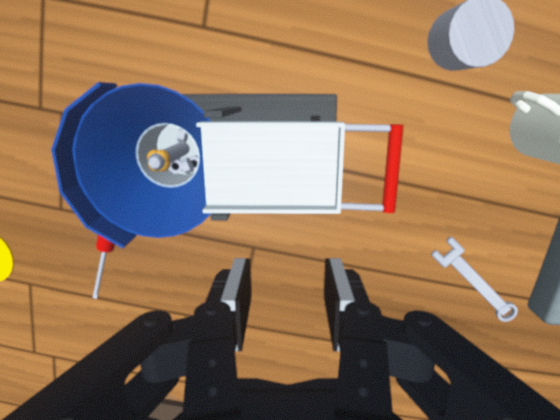

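```bash
python3 - <<'E'
from h import *
im=[]
for i,p in enumerate([[.575,-.07,.25],[.49,-.1,.25]]):
    move_pose(p,ori(0)); f=save('wrist',f'w6{i}')
    u,v=proj(f,[.5265,-.0085,.06])[0].astype(int);print(u,v)
    u=np.clip(u,60,500);v=np.clip(v,60,360)
    im.append(cv2.resize(f['img'][v-60:v+60,u-60:u+60],(400,400),interpolation=cv2.INTER_CUBIC))
cv2.imwrite('pics/c6.png',np.hstack(im));print(get_obs()['clock'])
E
```

```text
236 116
327 82
13.4583
```

View pics/c6.png

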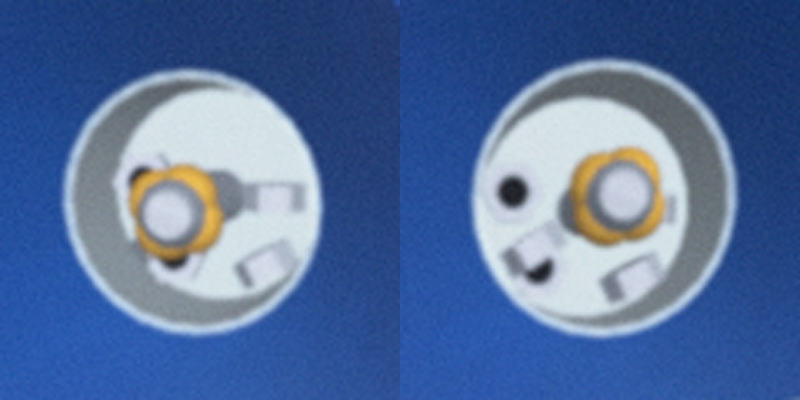

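```bash
python3 - <<'E'
from h import *
print(onplane(load('w60'),[[226.1,119.9]],.112),onplane(load('w61'),[[334.5,79.9]],.112))
# cap from above: camera = TCP+(0,.079,.142) for ori(0)
grip(.04)
move_pose([.461,.235,.15],ori(0)); f=save('wrist','w7');print(get_obs()['clock'],proj(f,[[.461,.268,.054]]))
E
```

```text
[[ 0.52593646 -0.00818061  0.112     ]] [[ 0.52631281 -0.00824521  0.112     ]]
15.0583 [[286.45659541 165.07325985]]
```

View pics/w7.png

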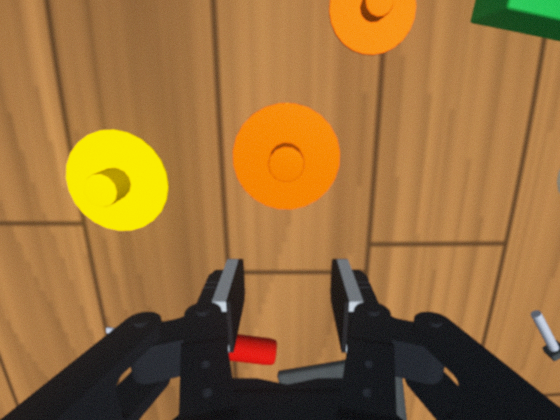

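```bash
python3 - <<'E'
from h import *
f=load('w7');H,S,V=cv2.split(cv2.cvtColor(f['img'],cv2.COLOR_BGR2HSV))
m=((H>6)&(H<15)&(S>200)&(V>150)).astype(np.uint8);n,l,s,c=cv2.connectedComponentsWithStats(m)
i=l[140,260];ys,xs=np.where(l==i);P=onplane(f,np.c_[xs,ys],.028);print(cv2.minEnclosingCircle(P[:,:2].astype(np.float32)))
print(onplane(f,[[286.7,162]],.054))
cv2.imwrite('pics/c7.png',cv2.resize(f['img'][95:215,225:350],None,fx=5,fy=5,interpolation=cv2.INTER_CUBIC))
E
```

```text
((0.45153048634529114, 0.11692284047603607), 0.3373761773109436)
[[0.46117297 0.27018406 0.054     ]]
```

View pics/c7.png

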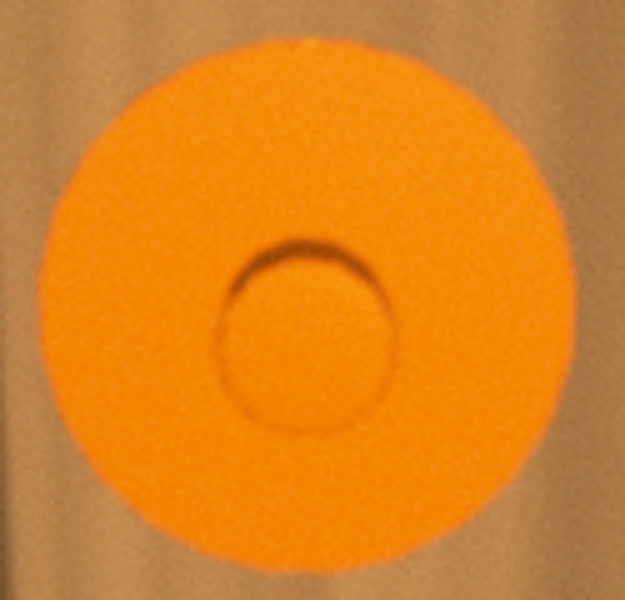

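```bash
python3 - <<'E'
from h import *
f=load('w7')
print(onplane(f,[[286,163],[286.5,156.0],[225+38/5,156],[225+576/5,156]],[.054,.028,.028,.028] and .028), onplane(f,[[286,163]],.054))
E
```

```text
[[0.46059793 0.26466675 0.028     ]
 [0.46099242 0.27014462 0.028     ]
 [0.41919558 0.27021984 0.028     ]
 [0.50263333 0.27018342 0.028     ]] [[0.46068053 0.26947482 0.054     ]]
```

```bash
python3 - <<'E'
from h import *
grip(.034)
move_pose([.4608,.2697,.09],ori(0))
r=move_linear([.4608,.2697,.024],rate=.04,until_force=4)
b=get_obs();print(r,b['clock'],b['tcp_pos'],b['contact_force'].round(1))
z=b['tcp_pos'][2]
save('side','d8')
f=save('wrist','w8')
E
```

```text
True 17.1 [0.4606854  0.26965267 0.02723092] [-0.9 -0.9  4.2]
```

View pics/w8.png

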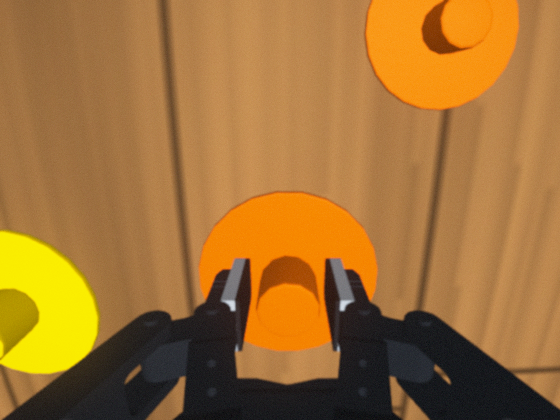

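```bash
python3 - <<'E'
from h import *
z=get_obs()['tcp_pos'][2]
move_linear([.4608,.2697,z+.0025],rate=.03)
grip(0); b=get_obs();print(b['clock'],b['finger_gap'],b['tcp_pos'],b['contact_force'].round(1))
move_linear([.4608,.2697,.215],rate=.15)
b=get_obs();print(b['clock'],b['finger_gap'],b['contact_force'].round(1))
save('side','d9');save('scene','s9')
# where does the disc sit in wrist picture
f=save('wrist','w9')
E
```

```text
17.7167 0.02442456758371948 [0.46072783 0.26966267 0.02958061] [ 0.3 -0.   1.2]
19.1 0.023975379027421865 [ 0.1 -0.9  0.2]
```

View pics/w9.png

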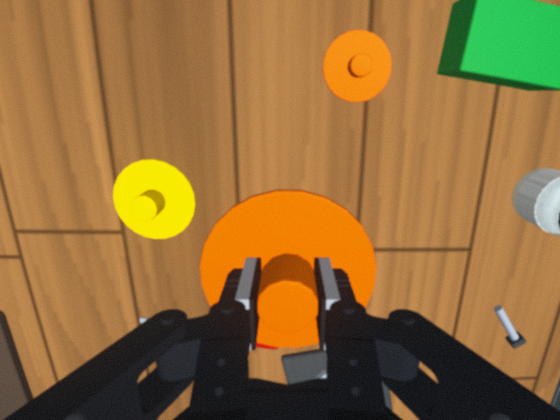

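View pics/s9.png

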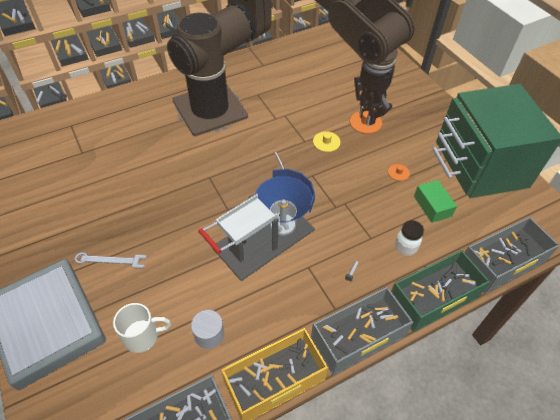

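```bash
python3 - <<'E'
from h import *
f=load('w9');t=f['obs']['tcp_pos'];z=t[2]-.0296+.028;a=np.linspace(0,2*np.pi,361)
C=np.c_[t[0]+.042*np.cos(a),t[1]+.042*np.sin(a),0*a+z];p=proj(f,C)
print('pred',p.min(0),p.max(0))
H,S,V=cv2.split(cv2.cvtColor(f['img'],cv2.COLOR_BGR2HSV));m=((H>5)&(H<14)&(S>235)&(V>150))
print([ (r,np.where(m[r,150:420])[0][[0,-1]]+150) for r in (230,250,265,280)], np.where(m[150:300,288])[0][0]+150)
m2=((p[:,1]<300)); P=p[m2]
for r in (230,250,265,280):
    q=p[abs(p[:,1]-r)<1.5];print(r,q[:,0].min(),q[:,0].max())
E
```

```text
pred [198.92698293 187.20904053] [376.9301542  346.04465176]Traceback (most recent call last):
  File "<stdin>", line 6, in <module>
IndexError: index 0 is out of bounds for axis 0 with size 0
```

```bash
python3 - <<'E'
from h import *
f=load('w9');t=f['obs']['tcp_pos'];z=t[2]-.0296+.028
h=cv2.cvtColor(f['img'],cv2.COLOR_BGR2HSV);print(h[215,288],h[170,288])
print(h[180:200,288].tolist())
m=(h[...,0]<15)&(h[...,1]>220)&(h[...,2]>150)
L=[]
for r in range(195,256,4):
    q=np.where(m[r,150:420])[0]+150;L+=[(q[0],r),(q[-1]+1,r)]
P=onplane(f,np.array(L)-[.5,0],z)[:,:2]
A=np.c_[2*P,np.ones(len(P))];s=np.linalg.lstsq(A,(P**2).sum(1),rcond=None)[0]
print('centre',s[:2],'r',np.sqrt(s[2]+s[0]**2+s[1]**2),'tcp',t, 'off',s[:2]-t[:2])
E
```

```text
[ 16 254 243] [ 15 150 182]
[[15, 148, 183], [16, 149, 180], [16, 159, 181], [14, 152, 183], [15, 153, 178], [15, 147, 186], [15, 149, 181], [14, 153, 182], [15, 163, 177], [13, 173, 175], [13, 212, 191], [14, 245, 225], [15, 238, 242], [16, 252, 245], [16, 254, 243], [16, 247, 244], [16, 252, 243], [16, 255, 242], [16, 245, 244], [16, 255, 244]]
centre [0.46010644 0.26913004] r 0.041147341932338814 tcp [0.46020165 0.26946849 0.21366941] off [-9.52041039e-05 -3.38450829e-04]
```

```bash
python3 - <<'E'
from h import *
X,Y=.5261,-.0082
move_linear([X,Y,.215],rate=.2); pause(.2); b=get_obs(); print(b['clock'],b['tcp_pos'],b['contact_force'].round(1))
dx,dy=np.array([X,Y])-b['tcp_pos'][:2]
r=move_linear([X+dx,Y+dy,.1375],rate=.06,until_force=5)
b=get_obs(); print(r,b['clock'],b['tcp_pos'],b['contact_force'].round(1),b['torque'].round(2))
s=save('scene','s10');d=save('side','d10')
def crop(f,x0,y0,x1,y1): return cv2.resize(f['img'][y0:y1,x0:x1],(400,400),interpolation=cv2.INTER_CUBIC)
cv2.imwrite('pics/c10.png',np.hstack([crop(s,220,130,350,260),crop(d,220,130,340,250)]))
E
```

```text
21.025 [ 0.52599535 -0.0075113   0.21504258] [ 0.3  0.1 -0.6]
False 22.4667 [ 0.52656963 -0.00896058  0.13806044] [ 0.6  0.3 -0.5] [ 0.    0.01 -0.02]
```

View pics/c10.png

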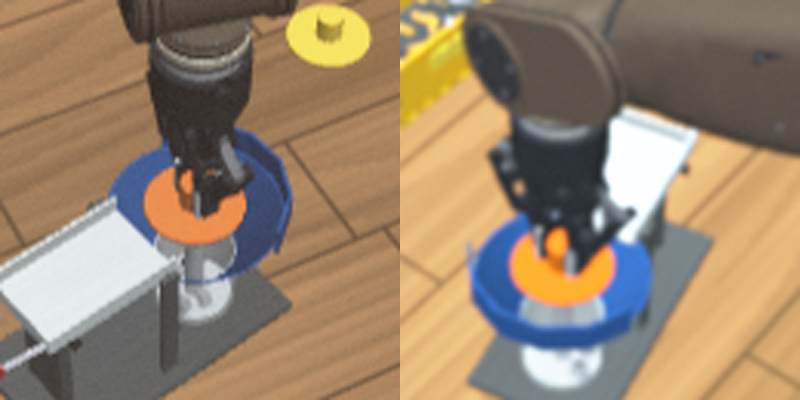

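```bash
python3 - <<'E'
from h import *
z=.1375
while z>.110:
    z-=.0015
    move_linear([.5261,-.0082,z],rate=.02)
    b=get_obs();F=b['contact_force'];print(round(b['clock'],2),'cmd',round(z,4),b['tcp_pos'].round(4),F.round(1),b['finger_gap'].round(4))
    if F[2]>22 or abs(F[:2]).max()>15: break
E
```

```text
Traceback (most recent call last):
AttributeError: 'float' object has no attribute 'round'
```

```bash
cat > push.py <<'E'
from h import *
z=.136
while z>.110:
    z-=.0015
    move_linear([.5261,-.0082,z],rate=.02)
    b=get_obs();F=b['contact_force'];print(round(b['clock'],2),'cmd',round(z,4),b['tcp_pos'].round(4),F.round(1),round(b['finger_gap'],4))
    if F[2]>22 or abs(F[:2]).max()>15: break
E
python3 push.py
```

```text
23.07 cmd 0.1345 [ 0.526  -0.0081  0.1344] [ 0.1  0.2 -0.2] 0.0242
23.32 cmd 0.133 [ 0.5261 -0.0079  0.1334] [-2.   1.3  4.1] 0.0242
23.57 cmd 0.1315 [ 0.5265 -0.008   0.1326] [-2.3  1.2  6.4] 0.024
23.82 cmd 0.13 [ 0.5267 -0.0081  0.1317] [-1.8  1.8  7.2] 0.0242
24.07 cmd 0.1285 [ 0.5266 -0.008   0.1301] [-2.9  2.1  7.3] 0.024
24.32 cmd 0.127 [ 0.5261 -0.0079  0.1274] [-1.2  2.9  2.9] 0.0242
24.57 cmd 0.1255 [ 0.5257 -0.0079  0.124 ] [ 1.3  3.3 -4.2] 0.0241
24.82 cmd 0.124 [ 0.5255 -0.008   0.1223] [  3.3   2.9 -10.3] 0.0243
25.07 cmd 0.1225 [ 0.5254 -0.008   0.1213] [  3.5   3.6 -10.7] 0.0238
25.32 cmd 0.121 [ 0.5257 -0.0081  0.1208] [ 1.6  2.9 -8.6] 0.024
25.57 cmd 0.1195 [ 0.5262 -0.0085  0.12  ] [-0.5  2.1 -4.7] 0.024
25.82 cmd 0.118 [ 0.5266 -0.0086  0.1189] [-1.1  0.4 -0.8] 0.0241
26.07 cmd 0.1165 [ 0.5267 -0.0085  0.1175] [-2.5  0.6  2.7] 0.0242
26.32 cmd 0.115 [ 0.5268 -0.0085  0.1174] [-5.7  1.4 11.4] 0.0245
26.57 cmd 0.1135 [ 0.5269 -0.0085  0.1173] [-8.3  2.2 17.4] 0.0241
26.82 cmd 0.112 [ 0.527  -0.0085  0.1173] [-12.2   0.7  24.6] 0.0242
```

```bash
python3 - <<'E'
from h import *
for c in ([.5253,-.0082,.1112],[.5247,-.0082,.1108]):
    move_linear(c,rate=.02);pause(.3);b=get_obs();print(round(b['clock'],2),b['tcp_pos'].round(4),b['contact_force'].round(1),round(b['finger_gap'],4))
pause(1.);b=get_obs();print(round(b['clock'],2),b['tcp_pos'].round(4),b['contact_force'].round(1),b['torque'].round(2))
s=save('scene','s11');d=save('side','d11')
def crop(f,x0,y0,x1,y1): return cv2.resize(f['img'][y0:y1,x0:x1],(400,400),interpolation=cv2.INTER_CUBIC)
cv2.imwrite('pics/c11.png',np.hstack([crop(s,220,130,350,260),crop(d,220,130,340,250)]))
E
```

```text
27.37 [ 0.5269 -0.0086  0.1172] [-10.8   1.6  25.6] 0.0243
27.92 [ 0.5269 -0.0086  0.1172] [-10.5   2.4  25.1] 0.0241
28.92 [ 0.5269 -0.0086  0.1172] [-9.6  1.8 25.8] [0.49 1.9  0.01]
```

View pics/c11.png

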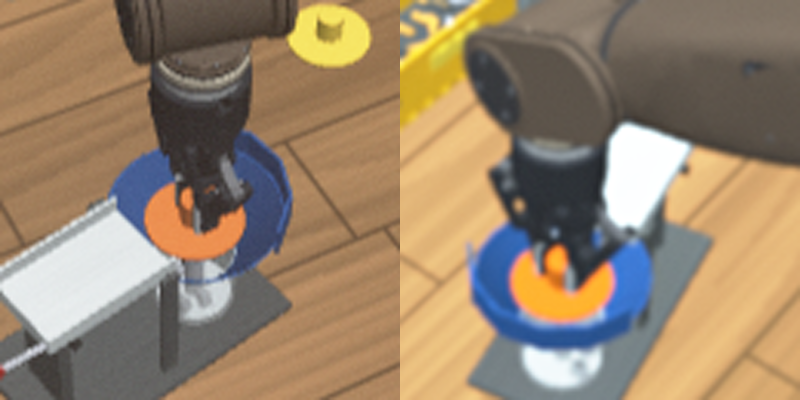

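View pics/s11.png

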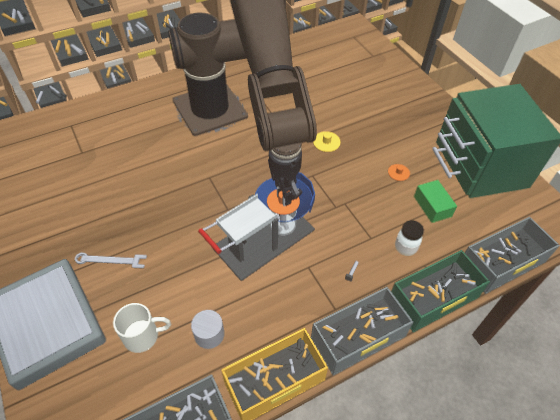

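```bash
python3 - <<'E'
from h import *
b=get_obs();print(b['clock'],b['contact_force']);sign_off()
E
```

```text
29.0167 [-10.79141116   2.39275009  26.00495409]
the job is handed in; nothing more can be done
```

I finished the job and handed it in at 29 s; `sign_off` gives no verdict, so the results below are from my own checks.

- **Nuts:** I gripped the red bar and lifted the tray to about 0.6 rad. All five nuts slid into the tube, and I counted five on its floor from two wrist-camera views. I then lowered the tray to level, and it looked empty.
- **Cap:** I fitted the large orange cap (disc measured at 83.4 mm, expected 84 mm) on the post.
    - **Click:** Resistance rose to about 7 N, then dropped sharply as the cap snapped on. The peak was slightly under the stated 8–15 N, but I only sampled between 1.5 mm steps.
    - **Home position:** The cap stopped with the TCP at 117.2 mm, against 117.6 mm expected for fully home.
- **Final push:** The gripper still holds the knob and pushes down with a steady 26 N or so. There is also about 10 N of sideways force along x, which barely changed when I shifted the target to reduce it.
- **Other things on the bench:** They looked unmoved in the last scene picture, apart from the screwdriver. It is hidden behind the arm and funnel in that view, so I could not check it, though nothing was moved near it.

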